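# Hang the picking basket, then hold the clip open over the order card

## Task

At the order desk, hang the blue picking basket by its handle on the two-pronged hook stand, both prongs under the handle, and let go of it. Then squeeze the orange spring clip open, take it off the red rail and bring it upright down over the top edge of the order card near its middle, one jaw on each side and the edge about 20 mm deep between them, with the clip's jaws square to the card and not touching it. Finish while still holding the clip gripped wide open there, so that a slip can be put in; leave the other things where they are.

Things in the scene. Friction and masses are not known exactly. Their poses are not given: they have to be found in the camera images.
- basket: Loose blue plastic open tray holding brass fittings (fixed in it), 90 (x) by 150 (y) by 55 high, about 0.35 kg, with a fixed upright arched handle of 9 mm steel rod: a straight level bar along its y, 140 long, centre 135 above the underside, on two legs at y = +-70 to 72. Origin: centre of its underside.
- basket_handle (a point): Middle of the handle bar, 135 above the basket's underside. A black square sleeve, 14 by 14 and 44 long along the bar, sits here to be gripped; the bare 9 mm rod shows on either side of it. Axes as the basket's.
- hook_stand: Fixed dark steel stand: foot plate 160 wide, 10 high, 55 in front of to 75 behind the origin; two uprights 14 square at y = +-45, each with a level prong (8 mm rod, top 220 above the bench) running 94 to the stand's -x, then turned up to a red tip 105 in front, at most 244 high. Tie bar between the uprights. Origin: on the bench, midway between the uprights.
- hook_seat (a point): Where the middle of the handle bar belongs: midway between the prongs, at the height of their upper surface (220 above the bench), 60 in front of the uprights. x points to the uprights, y from prong to prong, z up. The hung bar lies along y with its centre 4.5 above this point.
- clip_rail: Fixed clip rail: foot 80 by 170 by 18 high with an upright red strip, 4 thick (x), 160 long (y), top edge 60 above the bench. Origin: centre of its underside.
- rail_edge (a point): Middle of the rail's top edge; x is normal to the strip, y runs along the edge.
- clip: Loose orange spring clip, 64 g, 26 wide (y), like a large bag clip, astride the rail edge, jaws down. Squeezing its two handles together opens the jaws. Origin: its pivot (pin along y), 14 above the rail edge at the start; handle tops 50 and jaw ends 48 from the pivot. z up along the handles; x: direction in which handles and jaws move, normal to the rail.
- clip_grip (a point): Where to pinch, along the clip's x: midway between the handles, 36 above the pivot. Clamped, the handles splay in a V, 52 over the outsides at their tops; fully squeezed (about 8 N at the ends) they stand parallel, 27 over the outsides, against a stop that bears any grip force.
- clip_mouth (a point): Midway between the lower ends of the jaws, 48 below the pivot. Fully squeezed, the jaws gape about 26 here; the throat is free up to a steel stop 34 above this point (14 below the pivot), which rests on the rail edge at the start.
- clip_rear (a joint): How far each half of the clip has turned (rad; both halves turn alike): -0.05 shut on nothing, about 0 clamped on the rail, 0.26 fully squeezed open.
- card_stand: Fixed order-card stand: grey foot 70 (x) by 140 (y) by 22 high, holding an upright stiff white card, 3 thick (x) and 120 wide (y), with a red band along its top, which ends 170 above the bench. Origin: centre of its underside.
- card_edge (a point): Middle of the card's top edge; x is normal to the card, y runs along the edge, z up.
- valve_red: Loose brass ball valve lying on the bench, 70 long, 36 wide, 49 high, with a flat red lever 70 long. Bystander.
- valve_blue: The same valve with a blue lever. Bystander.
- nipple: Loose upright brass threaded nipple, 36 across, 42 high. Bystander.
- tape_roll: Loose white ring of sealing tape lying flat, 56 across, 18 high. Bystander.
- coupling: Loose upright grey plastic pipe coupling, 48 across, 50 high. Bystander.
- bottle: Loose white plastic bottle with red cap standing upright, 64 across, 150 high. Bystander.
- wrench: Loose steel wrench lying flat, about 170 long. Bystander.
Things that resemble listed ones, but are neither listed nor needed, are in the scene too. Of the things like the clip, leave any that is green, purple or white; of the rest the smaller one is meant.

How it is judged:
By the outcome, as a careful person would: the job done as asked, in the order asked, and still so for the second after the job is handed in, while the arm keeps its last pose, push and grip.
It also fails if it takes over 67 s, if anything falls off the work surface, if the arm or the gripper's body presses on something with over 40 N, if the wrist force passes 120 N, or if a joint passes its speed limit or range.

## Robot

A 6-joint arm with a two-finger parallel gripper is mounted at the origin on the work surface. World frame = base frame: x ahead of the robot, y to its left, z up, the work surface at z = 0. Lengths are in m, angles in rad, forces in N, time in s.
With the tool pointing down it reaches from about 0.35 to 0.775 m from the base axis. Payload 5.5 kg.
Tool frame: the origin (TCP) lies between the finger pads; the fingertips stand 11 mm ahead of it and the grasp point (between the pads) lies 8 mm behind it (tips_ahead is the distance from the TCP to the fingertips, in m); z points along the fingers, y is the line along which they close (so a half turn about z gives the same grasp; the last joint's range is limited). The gripper opens to 85 mm and grips with 20 to 120 N. Pads are 22 mm wide; open, the fingers measure 114 mm over their backs; the gripper's body (76 mm by 85 mm) begins 54 mm behind the grasp point. The pads swing forward as they close: fully open they stand 13 mm farther back than shut.
Start: joints at [0.974, 0.313, 0.046, 1.304, 0, 1.431], TCP at [0.254, 0.516, 0.21] pointing down, gripper open.
Joint ranges: [-2.76, 2.76], [-0.86, 1.69], [-1.03, 1.26], [-2.2, 2.34], [-1.47, 1.5], [-3.14, 3.14]. Speed limits (rad/s): [2.57, 2.57, 3.14, 3.14, 3.14, 3.14].

## Interface

Orientations are given as a unit quaternion [w, x, y, z].
In Python, from workcell import * gives the robot as it stands. The module is installed in compiled form; this text tells all that it offers.
- The arm moves only by the tool jog_arm, never from a script. Its argument "moves" is a list of rows, each an object with "fingers": the closure, from 0 (fully open) to 1 (shut); "slide": the shift along the tool's x, y, z in mm, a list of three; "angular": the turn, a rotation vector about the tool's x, y, z in degrees, a list of three. A call has 1 to 10 rows; each row is the pose to reach, as a shift and turn from the pose commanded when the call began, along the tool's axes at that moment; what a row does not reach only later rows make up. A row lasts 1/12 s, in which the tool goes at most 41.7 mm and 7.16 degrees, less where a joint would pass 70% of its speed; a pose out of reach is approached as far as the arm can. A call with a gripper value outside its range is refused whole. The fingers move at their own pace and stop on an object; "squeeze" is the grip in N (left out, the last holds). Time passes only in rows, so rows that repeat a pose let the fingers close. It gives the time, the measured TCP pose, the force, the opening and the grip force at its end, in the units of the state.
- get_state(): the state, without advancing time (a new reading comes with each control period).
- read_camera(name): name is "scene" or "top"; returns a dict with "color" (420x560x3 uint8, red, green, blue), "fovy" (degrees; the focal length in pixels is half the picture's height over the tangent of half this angle, whatever the lens; pixels are square), "cx", "cy" (the principal point, pixels), "world_from_camera" (4x4, takes a point from camera to world coordinates). Camera axes: x right, y down, z forward; pixel columns grow to the right and rows downward; lengths in m; the calibration is good to about 2 mm. A picture is of the moment at which its call begins. There is no depth.
- hand_in(): hands the job in; it is judged then, once.
Trained networks look in a picture, given as the dict that the camera call returned (one of the last four; its "shot" number tells which), for a name from the list of things; names that differ only in an ending like _2 or _b are one class to them, and where a whole thing is asked for, a point or a joint stands for the part that bears it (a point fixed in the world has none). Each returns a list of dicts, best first, with "p" (0 to 1); they miss things now and then, are a little off and sometimes report something else, mostly with a low value. They report only what shows in the picture. A call takes as long as a camera call. They do not tell look-alikes from the thing itself.
- look_for(target, picture): "point" ([column, row] in pixels, amid what is visible of it).
- tip_of(target, picture): "point" ([column, row] in pixels: a listed point, or the origin of a listed thing).
The state is a dict: "clock": time; "joint_pos": joint angles; "qvel": joint speeds; "tau": joint torques, N m; "tcp_pos": TCP position; "orientation": TCP orientation; "wrist_force": force on the tool from outside, world axes, zero at the start; "ft_torque": the same for the moment, N m; "finger_gap": finger opening in m; "grip_force": force on a finger pad.
Only numpy, scipy, OpenCV 4.12 (cv2) and the standard library are available. Lean on these libraries where they do the work, as an engineer would, in place of code of your own. Each camera call takes 0.05 s, during which the arm holds its last target. There are 200 camera calls.

## Working session

There is one attempt and no reset: what is moved stays moved. The work goes in short steps, Python scripts to look and compute and a tool call to move; the robot and the scene stay as the last step left them, time stands still between calls to the robot, and variables do not carry over. Pictures are saved under pics/ and viewed, at most 10 in all, crops included, and the job is handed in when it is done.

Besides the shell and the picture viewer there is one more tool, called after "Request:" as a command line: name --argument value ..., lists and objects as JSON in quotes. jog_arm: Moves the arm, as the interface text tells. Its arguments: {"type":"object","properties":{"moves":{"type":"array","items":{"type":"object","properties":{"fingers":{"type":"number"},"slide":{"type":"array","items":{"type":"number"}},"angular":{"type":"array","items":{"type":"number"}}}}},"squeeze":{"type":"number"}},"required":["moves"]}

```bash
mkdir -p pics; cat > h.py <<'E'
from workcell import *
import numpy as np, cv2
def ray(pic,p):
    f=pic["color"].shape[0]/2/np.tan(np.radians(pic["fovy"])/2); T=np.array(pic["world_from_camera"])
    d=T[:3,:3]@np.array([(p[0]-pic["cx"])/f,(p[1]-pic["cy"])/f,1.]); return T[:3,3],d/np.linalg.norm(d)
def tri(a,pa,b,pb):
    o1,d1=ray(a,pa);o2,d2=ray(b,pb)
    s=np.linalg.lstsq(np.c_[d1,-d2],o2-o1,rcond=None)[0]
    q1=o1+s[0]*d1;q2=o2+s[1]*d2
    return (q1+q2)/2,np.linalg.norm(q1-q2)
def atz(pic,p,z):
    o,d=ray(pic,p); return o+d*(z-o[2])/d[2]
def proj(pic,X):
    f=pic["color"].shape[0]/2/np.tan(np.radians(pic["fovy"])/2); T=np.linalg.inv(np.array(pic["world_from_camera"]))
    c=T[:3,:3]@np.array(X)+T[:3,3]; return np.array([pic["cx"]+f*c[0]/c[2],pic["cy"]+f*c[1]/c[2]])
def save(pic,n,box=None,k=1):
    im=pic["color"][...,::-1]
    if box: im=im[box[1]:box[3],box[0]:box[2]]
    cv2.imwrite("pics/"+n,cv2.resize(im,None,fx=k,fy=k,interpolation=cv2.INTER_CUBIC))
E
python3 - <<'E'
from h import *
np.set_printoptions(precision=4,suppress=True)
s=read_camera("scene");t=read_camera("top")
save(s,"s0.png",None,1.42);save(t,"t0.png",None,1.42)
for c in (s,t): print(c["fovy"],c["cx"],c["cy"],np.array(c["world_from_camera"]))
for n in ["basket_handle","basket","hook_seat","hook_stand","rail_edge","clip","clip_grip","clip_mouth","card_edge","card_stand"]:
    A=tip_of(n,s);B=tip_of(n,t)
    print(n,[(np.round(a["point"],1).tolist(),round(a["p"],2)) for a in A[:4]],[(np.round(a["point"],1).tolist(),round(a["p"],2)) for a in B[:4]])
    for a in A[:3]:
        for b in B[:3]:
            X,e=tri(s,a["point"],t,b["point"])
            if e<.012: print("   ",X,round(e,4))
print(get_state())
E
```

```text
46.178020957297186 278.3990236672785 210.26019488322038 [[ 0.5958  0.5888 -0.5462  1.2034]
 [ 0.8031 -0.445   0.3963 -0.484 ]
 [-0.0097 -0.6748 -0.7379  1.0779]
 [ 0.      0.      0.      1.    ]]
43.510757552271656 274.77423146403487 204.93148153485168 [[ 0.0131 -0.999   0.0431  0.4324]
 [-0.9999 -0.0133 -0.0044  0.0183]
 [ 0.0049 -0.0431 -0.9991  1.8878]
 [ 0.      0.      0.      1.    ]]
basket_handle [([190.8, 228.2], 0.92), ([379.6, 249.9], 0.65)] [([335.0, 226.3], 0.73)]
    [ 0.4378 -0.1921  0.152 ] 0.0073
basket [([198.5, 262.3], 0.82)] [([330.7, 231.3], 0.65)]
    [ 0.4226 -0.191  -0.0069] 0.0031
hook_seat [([204.9, 259.3], 0.56)] [([354.8, 176.0], 0.81)]
    [ 0.5984 -0.2402  0.2345] 0.0002
hook_stand [([232.9, 330.1], 0.75)] [([340.2, 167.1], 0.65)]
    [ 0.6535 -0.2257 -0.0054] 0.0026
rail_edge [([288.7, 194.9], 0.62)] [([239.0, 226.8], 0.75), ([270.4, 142.6], 0.68)]
clip [([342.4, 207.9], 0.87), ([283.2, 167.2], 0.83), ([315.9, 154.4], 0.73), ([294.3, 192.6], 0.51)] [([189.8, 254.5], 0.81), ([358.3, 176.8], 0.7), ([221.2, 265.1], 0.66), ([219.7, 190.5], 0.57)]
    [0.29
[... 568 characters left out ...]
53
card_edge [([389.1, 212.8], 0.85)] [([205.0, 145.3], 0.97), ([233.7, 230.5], 0.54), ([282.9, 204.9], 0.37)]
card_stand [([382.5, 250.8], 0.98)] [([213.9, 153.9], 0.82)]
    [ 0.6969  0.2337 -0.0031] 0.0041
{'clock': 1.1, 'joint_pos': array([ 0.9744,  0.3132,  0.0461,  1.3036, -0.    ,  1.4312]), 'qvel': array([-0.0001, -0.0003, -0.0007, -0.0003,  0.0016,  0.0002]), 'tau': array([  0.    , -48.0484,  29.8814,   0.0004,  -0.0003,   0.    ]), 'tcp_pos': array([0.2537, 0.5161, 0.2096]), 'orientation': array([0.    , 0.2264, 0.974 , 0.0001]), 'wrist_force': array([-0.3936,  0.0232, -0.1015]), 'ft_torque': array([-0.0428,  0.0137, -0.0107]), 'grip_force': 0.0, 'finger_gap': 0.08556429811600116}
```

View pics/s0.png

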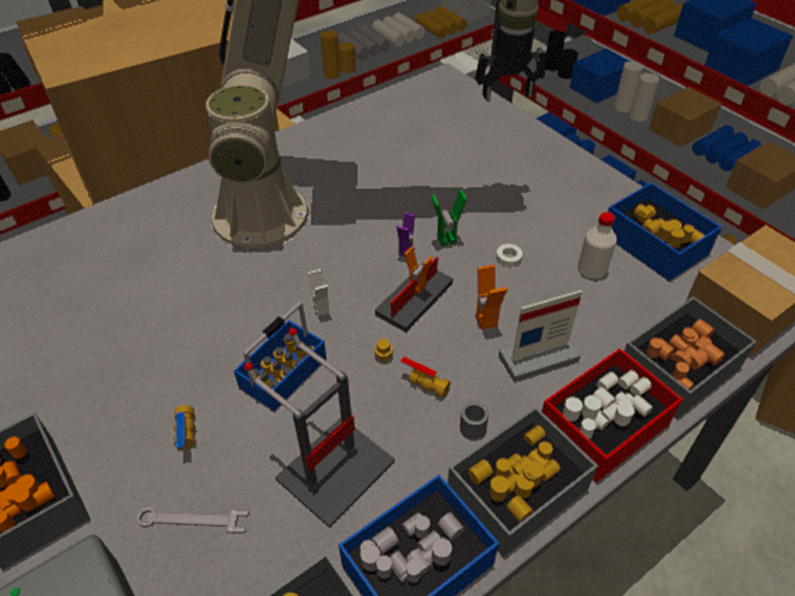

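View pics/t0.png

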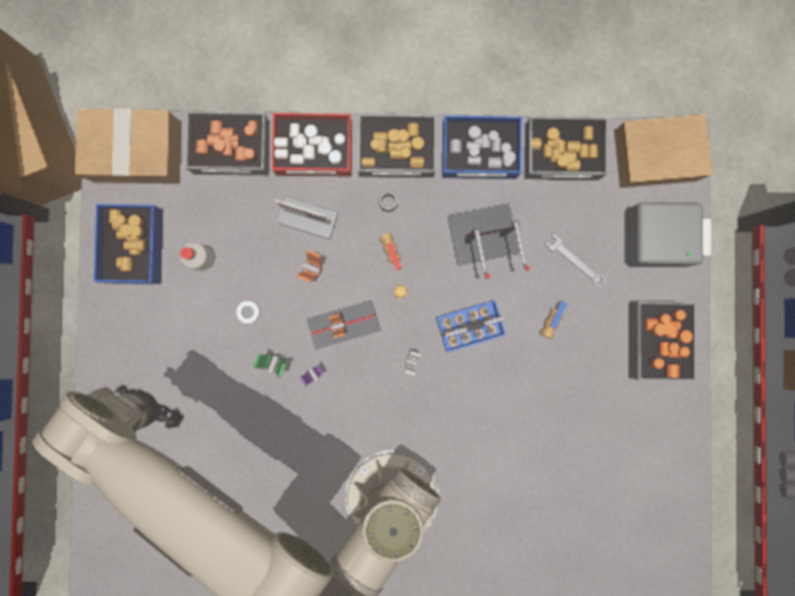

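Scene view: basket sleeve at (193,229) native px, prong tips (176,257)/(207,234), the meant clip on the rail at about (292,190), larger loose orange clip at (345,208) to be left, card at (387,230). Next: magnified crops for exact features.

```bash
python3 - <<'E'
from h import *
s=read_camera("scene");t=read_camera("top")
def crop(p,b,k): return cv2.resize(p["color"][b[1]:b[3],b[0]:b[2],::-1],None,fx=k,fy=k,interpolation=cv2.INTER_CUBIC)
def grid(p,b,k):
    im=crop(p,b,k)
    for x in range((b[0]//10+1)*10,b[2],10):
        cv2.line(im,(int((x-b[0]+.5)*k),0),(int((x-b[0]+.5)*k),5),(0,255,255),1); 
        if x%20==0: cv2.putText(im,str(x),(int((x-b[0]+.5)*k)-10,15),0,.33,(0,255,255),1)
    for y in range((b[1]//10+1)*10,b[3],10):
        cv2.line(im,(0,int((y-b[1]+.5)*k)),(5,int((y-b[1]+.5)*k)),(0,255,255),1)
        if y%20==0: cv2.putText(im,str(y),(7,int((y-b[1]+.5)*k)+4),0,.33,(0,255,255),1)
    return im
a=grid(s,(155,200,285,370),3.5);b=grid(t,(300,135,378,255),5)
m=np.zeros((600,a.shape[1]+b.shape[1],3),np.uint8);m[:a.shape[0],:a.shape[1]]=a[:600];m[:b.shape[0],a.shape[1]:]=b[:600]
print(m.shape);cv2.imwrite("pics/c1.png",m[:, :800])
a=grid(s,(260,165,415,270),5);b1=grid(t,(210,205,275,250),6);b2=grid(t,(185,130,245,175),6)
m=np.zeros((600,800,3),np.uint8);a=cv2.resize(a,None,fx=.62,fy=.62);m[:a.shape[0],:a.shape[1]]=a;m[330:330+270,:390]=b1;m[330:600,400:760]=b2
cv2.imwrite("pics/c2.png",m)
E
```

```text
(600, 845, 3)
```

View pics/c1.png

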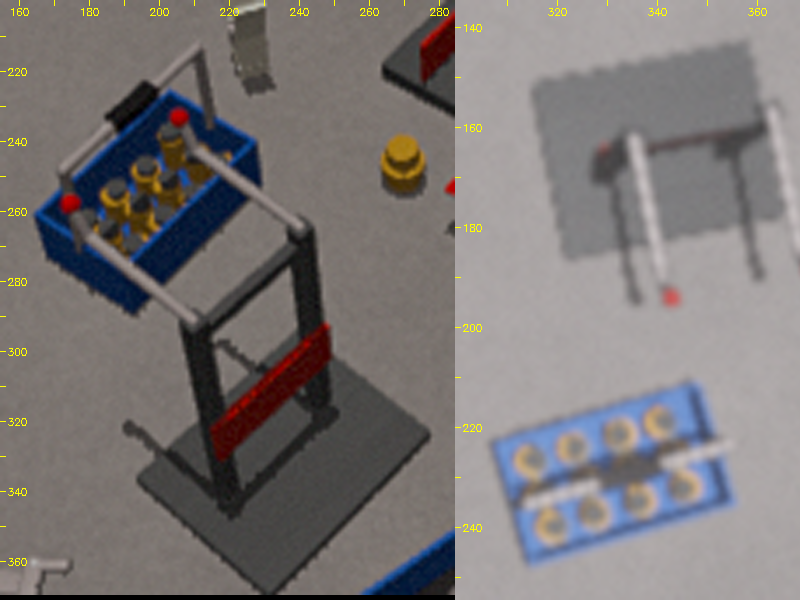

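View pics/c2.png

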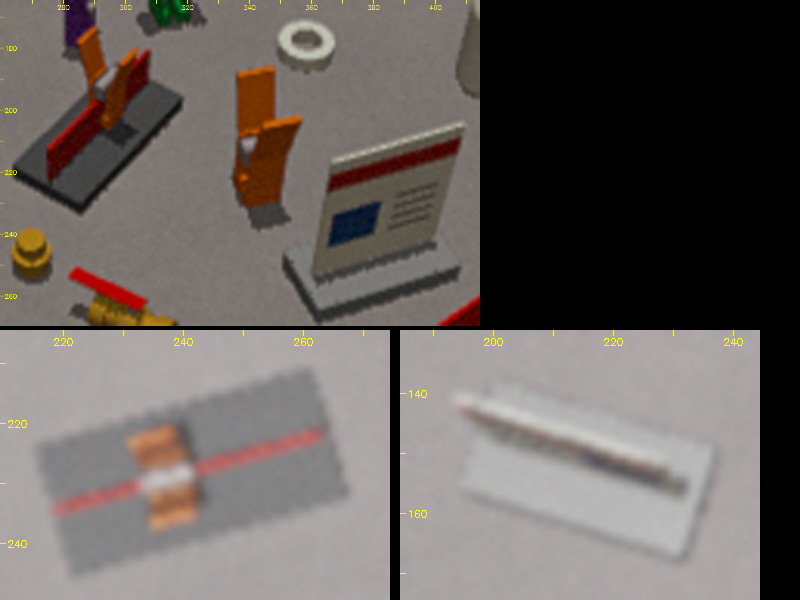

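Crops show all features clearly: prong tips at scene (174.5,257.5)/(205.6,232.9), handle bar ends (172,249)/(212.5,214), rail strip ends (275,212.6)/(308,181), card top corners (366,216)/(409,204.5). Fit each object's pose from these in both views.

```bash
cat > fit.py <<'E'
from h import *
from scipy.optimize import least_squares
np.set_printoptions(precision=4,suppress=True)
def fit(name,obs,x0):
    pics={"s":read_camera("scene"),"t":read_camera("top")}
    def res(v):
        c,s=np.cos(v[2]),np.sin(v[2]); r=[]
        for cam,m,p in obs:
            m=np.array(m)/1000; X=[v[0]+c*m[0]-s*m[1],v[1]+s*m[0]+c*m[1],m[2]+v[3]]
            r+=list(proj(pics[cam],X)-p)
        return np.array(r)
    f=least_squares(res,[*x0,0],loss="soft_l1"); print(name,f.x,"yawdeg",np.degrees(f.x[2]));print(np.round(res(f.x).reshape(-1,2),1).tolist())
    return f.x
if __name__=="__main__":
    fit("basket",[("s",(0,-70,138),(172.2,248.9)),("s",(0,70,138),(212.5,213.8)),("s",(0,0,135),(192.2,230.1)),("s",(-45,-75,55),(165.1,260.9)),("s",(-45,75,55),(203.6,225.8)),("s",(45,75,55),(228.2,240.4)),("s",(45,-75,55),(192.5,280.9)),("s",(45,-75,0),(193,289.5)),("s",(45,75,0),(229.4,252.4)),
     ("t",(45,75,55),(306.5,222.5)),("t",(45,-75,55),(347.9,210.9)),("t",(-45,-75,55),(355.5,235.1)),("t",(-45,75,55),(314.1,247.5)),("t",(0,70,135),(313.5,233.9)),("t",(0,-70,135),(354.5,223.7)),("t",(0,0,140),(335.3,228.5))],[.42,-.19,0.2])
    fit("stand",[("s",(-105,-45,238),(174.5,257.5)),("s",(-105,45,238),(205.6,232.9)),("s",(0,-45,218),(211.6,291.5)),("s",(0,45,218),(240.2,265.2)),("s",(-55,-80,10),(193.6,336.1)),("s",(75,-80,10),(231.1,369.2)),("s",(75,80,10),(277.4,323.5)),
     ("t",(-105,45,238),(342.7,193.9)),("t",(-105,-45,238),(370,187.5)),("t",(0,45,218),(335.5,161.7)),("t",(0,-45,218),(362.9,155.7)),("t",(75,80,10),(314.5,151.1)),("t",(75,-80,10),(358.1,142.5)),("t",(-55,80,10),(321.9,186.5))],[.65,-.22,.2])
    fit("rail",[("s",(-40,-85,18),(263.4,218.4)),("s",(40,-85,18),(286,230.6)),("s",(40,85,18),(318.2,196.1)),("s",(0,-80,60),(275,212.6)),("s",(0,80,60),(307.9,181.3)),
     ("t",(40,85,18),(215.7,224)),("t",(40,-85,18),(261.2,210.8)),("t",(-40,-85,18),(267.5,232)),("t",(-40,85,18),(221.7,245.7)),("t",(0,80,60),(218.2,234.5)),("t",(0,-80,60),(263.3,222))],[.42,.13,.2])
    fit("card",[("s",(0,-60,170),(366.3,216.1)),("s",(0,60,170),(408.9,204.5)),("s",(-35,-70,22),(350.8,245.1)),("s",(35,-70,22),(362.1,261.3)),("s",(35,70,22),(407.9,249)),
     ("t",(35,-70,22),(236.7,148.7)),("t",(-35,-70,22),(232,167.8)),("t",(-35,70,22),(194.5,156.2)),("t",(0,60,170),(193.7,140.7)),("t",(0,-60,170),(228.7,152.8))],[.69,.23,-.3])
    s=read_camera("scene");t=read_camera("top");print("clip pivot",tri(s,(292.7,191.3),t,(237.3,229.2)),atz(t,(237.3,229.2),.08))
    import scipy.spatial.transform as T
E
python3 fit.py
```

```text
basket [ 0.4303 -0.1887  0.2983 -0.0039] yawdeg 17.088865126812028
[[1.0, -0.7], [-0.9, -0.3], [0.9, 1.0], [-0.4, 0.3], [0.2, -0.3], [0.6, 0.1], [-2.3, -2.8], [0.2, 0.8], [1.1, 0.6], [0.7, 0.2], [0.5, -0.3], [0.3, 0.2], [0.5, -0.0], [0.6, 1.1], [-0.2, -0.6], [-0.9, 0.6]]
stand [ 0.6532 -0.2248  0.2082 -0.0008] yawdeg 11.929080541672828
[[0.6, 0.8], [0.6, 0.8], [-1.6, -0.5], [0.4, -0.9], [-0.4, -0.3], [0.5, 0.9], [1.0, -0.7], [0.1, 0.0], [0.8, 0.9], [-0.1, 0.4], [0.2, 1.0], [0.3, -0.3], [0.3, -0.3], [0.0, -0.3]]
rail [ 0.4288  0.127   0.2928 -0.0034] yawdeg 16.776017773026496
[[-0.0, -0.2], [-0.2, 0.1], [0.9, -0.4], [0.3, 0.8], [-0.2, -0.2], [-0.2, 0.0], [0.3, 0.0], [0.2, 0.4], [-0.1, -0.0], [0.5, 0.1], [-0.3, -0.1]]
card [ 0.6954  0.2217 -0.29    0.0004] yawdeg -16.617797110574493
[[-0.0, 0.1], [0.3, -0.7], [-0.3, -0.7], [-0.0, 2.6], [1.0, 0.3], [1.1, 0.8], [-0.2, 0.3], [-0.2, 0.2], [0.1, 0.4], [-0.0, -0.8]]
clip pivot (array([0.4239, 0.1365, 0.0696]), np.float64(0.005067293221196375)) [0.4254 0.1379 0.08  ]
```

```bash
cat >> h.py <<'E'
from scipy.spatial.transform import Rotation as Ro
def R0():
    q=get_state()["orientation"]; return Ro.from_quat([q[1],q[2],q[3],q[0]])
def go(p,head):
    "rel move to TCP p, tool down, tool y heading (deg, mod 180)"
    s=get_state();R=R0();best=None
    for h in (head,head+180):
        y=np.array([np.cos(np.radians(h)),np.sin(np.radians(h)),0]);z=np.array([0,0,-1.]);x=np.cross(y,z)
        v=(R.inv()*Ro.from_matrix(np.c_[x,y,z])).as_rotvec(degrees=True)
        if best is None or np.linalg.norm(v)<np.linalg.norm(best): best=v
    d=R.inv().apply(np.array(p)-s["tcp_pos"])*1000
    print("slide",np.round(d,1),"ang",np.round(best,1),"rows",round(np.linalg.norm(d)/41.7,1),round(np.linalg.norm(best)/7.16,1),"t",s["clock"],"tcp",s["tcp_pos"],"F",np.round(s["wrist_force"],1),"gap",round(s["finger_gap"],4),"grip",round(s["grip_force"],1))
E
python3 -c "
from h import *
go([.4303,-.1887,.21],17.1)"
```

```text
slide [-4.694e+02 -5.546e+02 -4.000e-01] ang [ 0.   0.  46.7] rows 17.4 6.5 t 1.7 tcp [0.25365262 0.51605087 0.2096087 ] F [-0.5  0.3  0.2] gap 0.0855 grip 0.0
```

Request:
jog_arm --moves '[{"fingers": 0, "slide": [-469, -555, 0], "angular": [0, 0, 46.7]}, {"fingers": 0, "slide": [-469, -555, 0], "angular": [0, 0, 46.7]}, {"fingers": 0, "slide": [-469, -555, 0], "angular": [0, 0, 46.7]}, {"fingers": 0, "slide": [-469, -555, 0], "angular": [0, 0, 46.7]}, {"fingers": 0, "slide": [-469, -555, 0], "angular": [0, 0, 46.7]}, {"fingers": 0, "slide": [-469, -555, 0], "angular": [0, 0, 46.7]}, {"fingers": 0, "slide": [-469, -555, 0], "angular": [0, 0, 46.7]}, {"fingers": 0, "slide": [-469, -555, 0], "angular": [0, 0, 46.7]}, {"fingers": 0, "slide": [-469, -555, 0], "angular": [0, 0, 46.7]}, {"fingers": 0, "slide": [-469, -555, 0], "angular": [0, 0, 46.7]}]'

```text
clock: 2.53
tcp_pos: [0.3547, 0.11, 0.21]
orientation: [0.001, 0.594, 0.805, 0.001]
wrist_force: [1.2, 1.7, 0.4]
finger_gap: 0.0855
grip_force: 0.0
```

```bash
python3 -c "
from h import *
go([.4303,-.1887,.21],17.1)"
```

```text
slide [-307.8  -15.9    0. ] ang [0.1 0.  0.1] rows 7.4 0.0 t 2.5333 tcp [0.35467091 0.11004613 0.20997331] F [1.2 1.7 0.4] gap 0.0855 grip 0.0
```

Request:
jog_arm --moves '[{"fingers": 0, "slide": [-308, -16, 0]}, {"fingers": 0, "slide": [-308, -16, 0]}, {"fingers": 0, "slide": [-308, -16, 0]}, {"fingers": 0, "slide": [-308, -16, 0]}, {"fingers": 0, "slide": [-308, -16, 0]}, {"fingers": 0, "slide": [-308, -16, 0]}, {"fingers": 0, "slide": [-308, -16, 0]}, {"fingers": 0, "slide": [-308, -16, 0]}, {"fingers": 0, "slide": [-308, -16, 0]}, {"fingers": 0, "slide": [-308, -16, 0]}]'

```text
schema error: expected keys fingers, slide, angular
```

```bash
python3 -c "
from h import *
go([.4303,-.1887,.127],17.1)
s=read_camera('scene');t=read_camera('top')
for n in ['basket_handle']:
  print([(a['point'],a['p']) for a in tip_of(n,s)[:2]],[(a['point'],a['p']) for a in tip_of(n,t)[:2]])
save(s,'s1.png',(130,150,290,330),3.3)"
```

```text
slide [-307.7  -16.    83. ] ang [0.1 0.  0.1] rows 7.7 0.0 t 2.5333 tcp [0.35467091 0.11004613 0.20997331] F [1.2 1.7 0.4] gap 0.0855 grip 0.0
[([191.1, 230.1], 0.92)] [([330.8, 230.7], 0.89), ([343.5, 166.0], 0.4)]
```

View pics/s1.png

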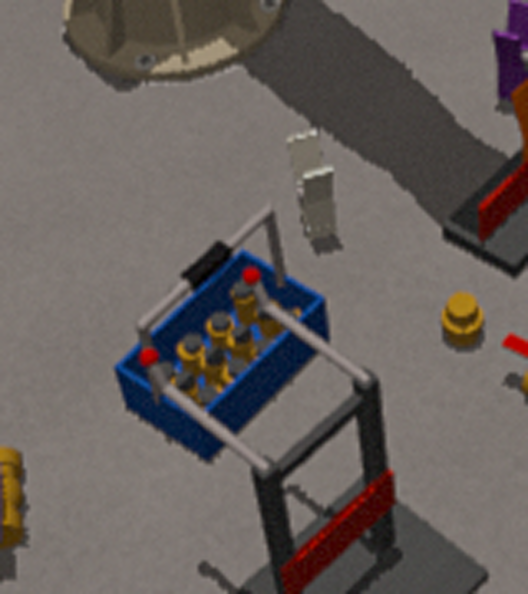

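The move was refused (missing key); the picture just shows the basket untouched, sleeve at native (193,231). Resend with all the keys.

Request:
jog_arm --moves '[{"fingers": 0, "slide": [-308, -16, 0], "angular": [0, 0, 0]}, {"fingers": 0, "slide": [-308, -16, 0], "angular": [0, 0, 0]}, {"fingers": 0, "slide": [-308, -16, 0], "angular": [0, 0, 0]}, {"fingers": 0, "slide": [-308, -16, 0], "angular": [0, 0, 0]}, {"fingers": 0, "slide": [-308, -16, 0], "angular": [0, 0, 0]}, {"fingers": 0, "slide": [-308, -16, 0], "angular": [0, 0, 0]}, {"fingers": 0, "slide": [-308, -16, 0], "angular": [0, 0, 0]}, {"fingers": 0, "slide": [-308, -16, 0], "angular": [0, 0, 0]}, {"fingers": 0, "slide": [-308, -16, 0], "angular": [0, 0, 0]}, {"fingers": 0, "slide": [-308, -16, 0], "angular": [0, 0, 0]}]'

```text
clock: 3.57
tcp_pos: [0.4305, -0.1861, 0.2091]
orientation: [-0.001, 0.593, 0.805, 0.0]
wrist_force: [-0.2, -0.1, -0.2]
finger_gap: 0.0855
grip_force: 0.0
```

```bash
python3 -c "
from h import *
go([.4303,-.1887,.127],17.1)
s=read_camera('scene');save(s,'s2.png',(130,130,270,310),3.3)"
```

```text
slide [-2.6 -0.9 82. ] ang [-0.  -0.1  0.1] rows 2.0 0.0 t 3.5667 tcp [ 0.43049762 -0.18611181  0.2090514 ] F [-0.2 -0.1 -0.2] gap 0.0855 grip 0.0
```

View pics/s2.png

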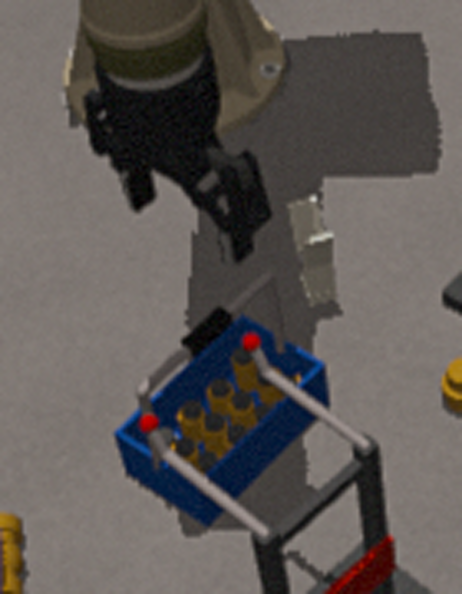

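Fingers straddle the sleeve line. Descend and grip.

Request:
jog_arm --moves '[{"fingers": 0, "slide": [-2.5, -1, 40], "angular": [0, 0, 0]}, {"fingers": 0, "slide": [-2.5, -1, 70], "angular": [0, 0, 0]}, {"fingers": 0, "slide": [-2.5, -1, 82], "angular": [0, 0, 0]}, {"fingers": 0, "slide": [-2.5, -1, 82], "angular": [0, 0, 0]}, {"fingers": 1, "slide": [-2.5, -1, 82], "angular": [0, 0, 0]}, {"fingers": 1, "slide": [-2.5, -1, 82], "angular": [0, 0, 0]}, {"fingers": 1, "slide": [-2.5, -1, 82], "angular": [0, 0, 0]}, {"fingers": 1, "slide": [-2.5, -1, 82], "angular": [0, 0, 0]}, {"fingers": 1, "slide": [-2.5, -1, 82], "angular": [0, 0, 0]}, {"fingers": 1, "slide": [-2.5, -1, 82], "angular": [0, 0, 0]}]' --squeeze 60

```text
clock: 4.45
tcp_pos: [0.4302, -0.1902, 0.1283]
orientation: [0.001, 0.594, 0.804, 0.0]
wrist_force: [-1.0, -0.3, -0.4]
finger_gap: 0.0123
grip_force: 0.0
```

Request:
jog_arm --moves '[{"fingers": 1, "slide": [0, 0, 0], "angular": [0, 0, 0]}, {"fingers": 1, "slide": [0, 0, 0], "angular": [0, 0, 0]}, {"fingers": 1, "slide": [0, 0, 0], "angular": [0, 0, 0]}]'

```text
clock: 4.7
tcp_pos: [0.4298, -0.19, 0.1276]
orientation: [-0.0, 0.594, 0.804, 0.0]
wrist_force: [0.6, -0.1, 0.2]
finger_gap: -0.0005
grip_force: 0.0
```

```bash
python3 -c "
from h import *
s=read_camera('scene');t=read_camera('top');save(s,'s3.png',(130,130,270,310),3.3)
p=get_state()['tcp_pos']
print(proj(s,p),proj(s,p+[0,0,-.011]))
for n in ['basket_handle','basket']:
  print([(a['point'],a['p']) for a in tip_of(n,s)[:2]],[(a['point'],a['p']) for a in tip_of(n,t)[:2]])
"
```

```text
[192.77877528 232.09608327] [193.37759562 234.88280415]
[([192.2, 230.9], 0.57)] [([331.3, 229.2], 0.85), ([173.5, 219.5], 0.56)]
[([198.1, 263.3], 0.65)] [([328.9, 229.6], 0.84), ([174.7, 218.9], 0.44)]
```

View pics/s3.png

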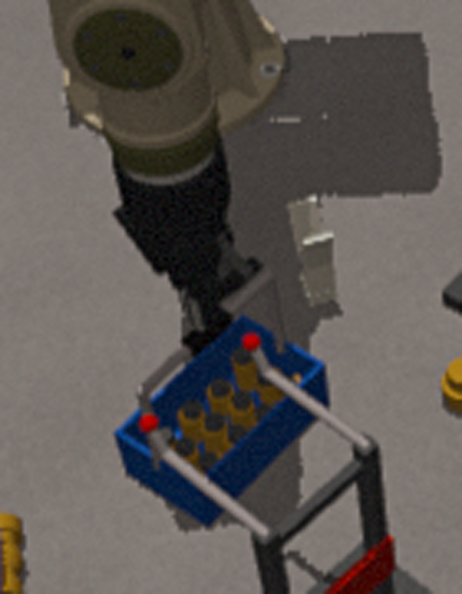

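Request:
jog_arm --moves '[{"fingers": 1, "slide": [0, 0, -10], "angular": [0, 0, 0]}, {"fingers": 1, "slide": [0, 0, -25], "angular": [0, 0, 0]}, {"fingers": 1, "slide": [0, 0, -40], "angular": [0, 0, 0]}, {"fingers": 1, "slide": [0, 0, -40], "angular": [0, 0, 0]}, {"fingers": 1, "slide": [0, 0, -40], "angular": [0, 0, 0]}]'

```text
clock: 5.42
tcp_pos: [0.4306, -0.1904, 0.1687]
orientation: [0.001, 0.594, 0.805, 0.0]
wrist_force: [-0.1, -0.2, 0.1]
finger_gap: -0.0001
grip_force: 0.0
```

```bash
python3 -c "
from h import *
s=read_camera('scene');t=read_camera('top')
a=s['color'][170:290,140:250,::-1];b=t['color'][195:260,290:370,::-1]
a=cv2.resize(a,None,fx=4,fy=4,interpolation=2);b=cv2.resize(b,None,fx=4,fy=4,interpolation=2)
m=np.zeros((480,440+320,3),np.uint8);m[:,:440]=a;m[:260,440:]=b;cv2.imwrite('pics/s4.png',m)
print(tri(s,(192.2,230.1),t,(335.3,228.5)));go([0,0,0],17)
"
```

```text
(array([ 0.43225063, -0.19136771,  0.13867482]), np.float64(0.00015118729810609848))
slide [ 307.8 -354.7  167.4] ang [-0.  -0.   0.1] rows 12.0 0.0 t 5.5167 tcp [ 0.42961598 -0.18978002  0.16724739] F [-0.1  0.4 -0.2] gap 0.0005 grip 0.0
```

View pics/s4.png

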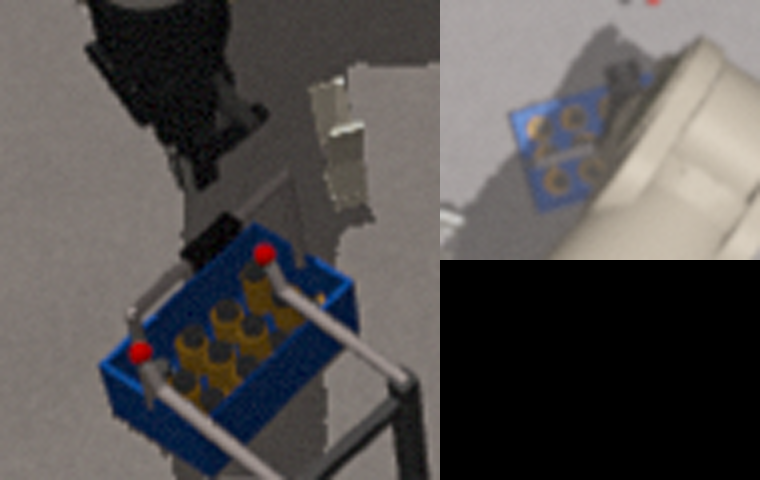

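```bash
python3 -c "
from h import *
s=read_camera('scene')
for p in [(.4305,-.1861,.209),(.4305,-.1861,.211),(.4296,-.1898,.1672),(.4296,-.1898,.1562),(.4296,-.1898,.18),(.4296,-.1898,.19),(.4303,-.1887,.135),(.4323,-.1914,.1387)]: print(p,proj(s,p))
y=np.array([np.cos(.298),np.sin(.298),0])
for k in (-.0425,.0425,-.057,.057): print(proj(s,np.array([.4305,-.1861,.211])+k*y))
"
```

```text
(0.4305, -0.1861, 0.209) [189.64791798 209.72789983]
(0.4305, -0.1861, 0.211) [189.52879795 209.16379854]
(0.4296, -0.1898, 0.1672) [190.57519339 221.66613184]
(0.4296, -0.1898, 0.1562) [191.20297691 224.58880435]
(0.4296, -0.1898, 0.18) [189.83400616 218.2155036 ]
(0.4296, -0.1898, 0.19) [189.24679699 215.48172667]
(0.4303, -0.1887, 0.135) [192.91201024 230.08151546]
(0.4323, -0.1914, 0.1387) [192.16651359 230.11319439]
[176.72574722 201.62184304]
[202.71166806 216.92949611]
[172.44162958 199.09817697]
[207.2992847  219.63194581]
```

Picture: fingertips appear at (191,216.5) px, while nominal projection is (191,224.6), so the tips really stand ~30 mm higher than the stated TCP implies, which matches having closed just above the sleeve. Reopen and go ~27 mm deeper (safe either way).

Request:
jog_arm --moves '[{"fingers": 0, "slide": [0, 0, 0], "angular": [0, 0, 0]}, {"fingers": 0, "slide": [0, 0, 0], "angular": [0, 0, 0]}, {"fingers": 0, "slide": [0, 0, 0], "angular": [0, 0, 0]}, {"fingers": 0, "slide": [0, 0, 0], "angular": [0, 0, 0]}, {"fingers": 0, "slide": [0, 0, 0], "angular": [0, 0, 0]}, {"fingers": 0, "slide": [0, 0, 0], "angular": [0, 0, 0]}, {"fingers": 0, "slide": [0, 0, 25], "angular": [0, 0, 0]}, {"fingers": 0, "slide": [0, 0, 45], "angular": [0, 0, 0]}, {"fingers": 0, "slide": [0, 0, 60], "angular": [0, 0, 0]}, {"fingers": 0, "slide": [0, 0, 67], "angular": [0, 0, 0]}]'

```text
clock: 6.4
tcp_pos: [0.4287, -0.1891, 0.0986]
orientation: [-0.001, 0.594, 0.805, -0.0]
wrist_force: [-0.6, 0.7, -0.5]
finger_gap: 0.0853
grip_force: 0.0
```

Request:
jog_arm --moves '[{"fingers": 1, "slide": [0, 0, 0], "angular": [0, 0, 0]}, {"fingers": 1, "slide": [0, 0, 0], "angular": [0, 0, 0]}, {"fingers": 1, "slide": [0, 0, 0], "angular": [0, 0, 0]}, {"fingers": 1, "slide": [0, 0, 0], "angular": [0, 0, 0]}, {"fingers": 1, "slide": [0, 0, 0], "angular": [0, 0, 0]}, {"fingers": 1, "slide": [0, 0, 0], "angular": [0, 0, 0]}, {"fingers": 1, "slide": [0, 0, 0], "angular": [0, 0, 0]}, {"fingers": 1, "slide": [0, 0, 0], "angular": [0, 0, 0]}]' --squeeze 60

```text
clock: 7.07
tcp_pos: [0.4306, -0.1902, 0.1015]
orientation: [0.001, 0.594, 0.805, 0.0]
wrist_force: [-0.1, 0.5, 5.5]
finger_gap: 0.0127
grip_force: 59.8
```

Gripped (60 N). Lift 130 mm, gently.

Request:
jog_arm --moves '[{"fingers": 1, "slide": [0, 0, -8], "angular": [0, 0, 0]}, {"fingers": 1, "slide": [0, 0, -22], "angular": [0, 0, 0]}, {"fingers": 1, "slide": [0, 0, -42], "angular": [0, 0, 0]}, {"fingers": 1, "slide": [0, 0, -64], "angular": [0, 0, 0]}, {"fingers": 1, "slide": [0, 0, -86], "angular": [0, 0, 0]}, {"fingers": 1, "slide": [0, 0, -106], "angular": [0, 0, 0]}, {"fingers": 1, "slide": [0, 0, -121], "angular": [0, 0, 0]}, {"fingers": 1, "slide": [0, 0, -130], "angular": [0, 0, 0]}, {"fingers": 1, "slide": [0, 0, -130], "angular": [0, 0, 0]}, {"fingers": 1, "slide": [0, 0, -130], "angular": [0, 0, 0]}]'

```text
clock: 7.9
tcp_pos: [0.4296, -0.1898, 0.2301]
orientation: [-0.0, 0.594, 0.805, 0.0]
wrist_force: [0.7, 0.1, -3.9]
finger_gap: 0.0124
grip_force: 58.8
```

```bash
python3 -c "
from h import *
np.set_printoptions(precision=4,suppress=True)
go([.5945,-.2372,.231],11.9)
s=read_camera('scene');t=read_camera('top')
for n in ['basket_handle','basket']:
  A=tip_of(n,s)[:2];B=tip_of(n,t)[:2]
  print(n,[(a['point'],a['p']) for a in A],[(a['point'],a['p']) for a in B])
  for a in A:
    for b in B: print(tri(s,a['point'],t,b['point']))
a=s['color'][150:330,130:290,::-1];b=t['color'][150:250,295:380,::-1]
a=cv2.resize(a,None,fx=3,fy=3,interpolation=2);b=cv2.resize(b,None,fx=3.7,fy=3.7,interpolation=2)
m=np.zeros((540,480+b.shape[1],3),np.uint8);m[:,:480]=a;m[:b.shape[0],480:]=b;cv2.imwrite('pics/s5.png',m);print(m.shape)
"
```

```text
slide [-93.9 143.6  -1. ] ang [-0.  -0.   5.2] rows 4.1 0.7 t 7.9 tcp [ 0.4296 -0.1898  0.2301] F [ 0.7  0.1 -3.9] gap 0.0124 grip 58.8
basket_handle [([184.6, 195.7], 0.76), ([413.6, 188.0], 0.65)] [([338.3, 227.5], 0.96)]
(array([ 0.4339, -0.1889,  0.2621]), np.float64(0.006658656631488842))
(array([ 0.64  , -0.0421,  0.4701]), np.float64(0.47172451714129654))
basket [([194.1, 232.5], 0.9)] [([333.9, 230.2], 0.96), ([237.3, 229.8], 0.16)]
(array([ 0.4272, -0.1874,  0.1215]), np.float64(0.0031620287508679025))
(array([ 0.3787, -0.0043,  0.0153]), np.float64(0.30536214296733316))
(540, 794, 3)
```

View pics/s5.png

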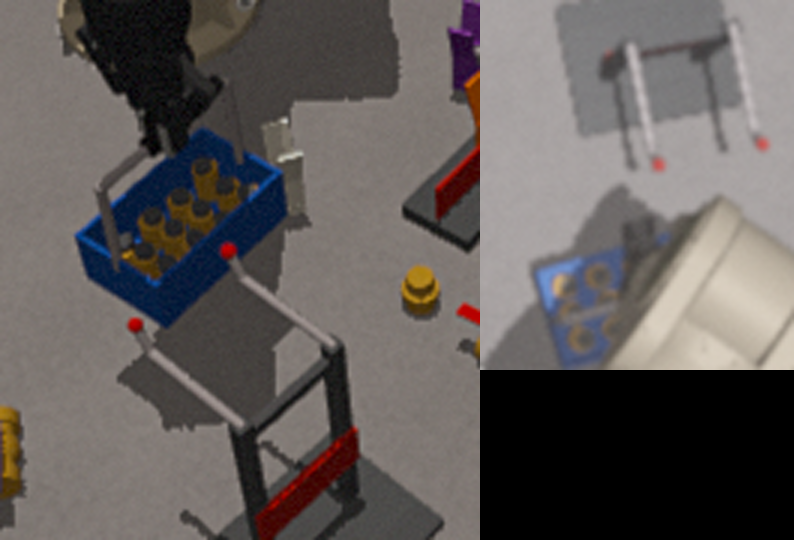

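The basket hangs level in the gripper; bar at z≈0.264, prong tips (175,258),(206,233) px in front of it. Move to in front of the tips, then straight in over the prongs.

Request:
jog_arm --moves '[{"fingers": 1, "slide": [-18, 11, -3], "angular": [0, 0, 1.5]}, {"fingers": 1, "slide": [-45, 28, -3], "angular": [0, 0, 3]}, {"fingers": 1, "slide": [-72, 45, -3], "angular": [0, 0, 5.2]}, {"fingers": 1, "slide": [-86, 54, -3], "angular": [0, 0, 5.2]}, {"fingers": 1, "slide": [-86, 54, -3], "angular": [0, 0, 5.2]}, {"fingers": 1, "slide": [-86, 60, -3], "angular": [0, 0, 5.2]}, {"fingers": 1, "slide": [-88, 77, -3], "angular": [0, 0, 5.2]}, {"fingers": 1, "slide": [-90, 95, -3], "angular": [0, 0, 5.2]}, {"fingers": 1, "slide": [-92, 115, -3], "angular": [0, 0, 5.2]}, {"fingers": 1, "slide": [-93, 132, -3], "angular": [0, 0, 5.2]}]'

```text
clock: 9.03
tcp_pos: [0.5839, -0.2388, 0.2334]
orientation: [-0.0, 0.63, 0.777, 0.0]
wrist_force: [0.7, 1.0, -3.6]
finger_gap: 0.0126
grip_force: 58.9
```

```bash
python3 -c "
from h import *
go([.5945,-.2372,.233],11.9)"
```

```text
slide [-0.7 10.7  0.4] ang [-0. -0.  0.] rows 0.3 0.0 t 9.0333 tcp [ 0.58389138 -0.23875246  0.23341793] F [ 0.7  1.  -3.6] gap 0.0126 grip 58.9
```

Request:
jog_arm --moves '[{"fingers": 1, "slide": [-1, 10, 0], "angular": [0, 0, 0]}, {"fingers": 1, "slide": [-1, 10.5, 0], "angular": [0, 0, 0]}, {"fingers": 1, "slide": [-1, 10.5, 0], "angular": [0, 0, 0]}, {"fingers": 1, "slide": [-1, 10.5, 12], "angular": [0, 0, 0]}, {"fingers": 1, "slide": [-1, 10.5, 24], "angular": [0, 0, 0]}, {"fingers": 1, "slide": [-1, 10.5, 34], "angular": [0, 0, 0]}, {"fingers": 1, "slide": [-1, 10.5, 38], "angular": [0, 0, 0]}, {"fingers": 1, "slide": [-1, 10.5, 38], "angular": [0, 0, 0]}, {"fingers": 1, "slide": [-1, 10.5, 38], "angular": [0, 0, 0]}]'

```text
clock: 9.78
tcp_pos: [0.5933, -0.2387, 0.1958]
orientation: [-0.0, 0.63, 0.777, -0.0]
wrist_force: [0.6, 0.0, -3.4]
finger_gap: 0.0125
grip_force: 58.9
```

```bash
python3 -c "
from h import *
np.set_printoptions(precision=4,suppress=True)
go([.5945,-.2372,.19],11.9)
s=read_camera('scene');t=read_camera('top')
for n in ['basket_handle','basket','hook_seat']:
  A=tip_of(n,s)[:2];B=tip_of(n,t)[:2]
  print(n,[(a['point'],a['p']) for a in A],[(a['point'],a['p']) for a in B])
  for a in A[:1]:
    for b in B[:1]: print(tri(s,a['point'],t,b['point']))
"
```

```text
slide [1.2 1.4 5.8] ang [-0. -0.  0.] rows 0.1 0.0 t 9.7833 tcp [ 0.5933 -0.2387  0.1958] F [ 0.6  0.  -3.4] gap 0.0125 grip 58.9
basket_handle [([205.0, 257.5], 0.66), ([136.9, 366.0], 0.29)] [([353.8, 176.7], 0.98)]
(array([ 0.5958, -0.2374,  0.2358]), np.float64(0.001439942373683754))
basket [([210.2, 293.9], 0.79)] [([347.0, 182.8], 0.73), ([407.8, 184.3], 0.21)]
(array([ 0.5886, -0.2383,  0.0867]), np.float64(0.003775239241950697))
hook_seat [([303.2, 269.8], 0.54), ([269.3, 253.0], 0.24)] [([356.1, 176.7], 0.89)]
(array([ 0.6703, -0.1662,  0.2382]), np.float64(0.2144199024664697))
```

Request:
jog_arm --moves '[{"fingers": 1, "slide": [0, 0, 2], "angular": [0, 0, 0]}, {"fingers": 1, "slide": [0, 0, 4], "angular": [0, 0, 0]}, {"fingers": 1, "slide": [0, 0, 5], "angular": [0, 0, 0]}, {"fingers": 1, "slide": [0, 0, 5], "angular": [0, 0, 0]}]'

```text
clock: 10.52
tcp_pos: [0.5939, -0.2387, 0.1908]
orientation: [0.0, 0.63, 0.777, 0.0]
wrist_force: [-0.2, 0.3, -1.9]
finger_gap: 0.0125
grip_force: 59.3
```

Request:
jog_arm --moves '[{"fingers": 1, "slide": [0, 0, 1], "angular": [0, 0, 0]}, {"fingers": 1, "slide": [0, 0, 2], "angular": [0, 0, 0]}, {"fingers": 1, "slide": [0, 0, 2], "angular": [0, 0, 0]}]'

```text
clock: 10.77
tcp_pos: [0.5941, -0.2388, 0.1905]
orientation: [0.001, 0.63, 0.777, 0.0]
wrist_force: [-2.4, 1.4, 5.7]
finger_gap: 0.0123
grip_force: 60.4
```

Bar rests on the prongs. Open partly (tie bar is close), then rise.

Request:
jog_arm --moves '[{"fingers": 0.65, "slide": [0, 0, -1], "angular": [0, 0, 0]}, {"fingers": 0.65, "slide": [0, 0, -1], "angular": [0, 0, 0]}, {"fingers": 0.65, "slide": [0, 0, -1], "angular": [0, 0, 0]}, {"fingers": 0.65, "slide": [0, 0, -1], "angular": [0, 0, 0]}, {"fingers": 0.65, "slide": [0, 0, -12], "angular": [0, 0, 0]}, {"fingers": 0.65, "slide": [0, 0, -30], "angular": [0, 0, 0]}, {"fingers": 0.65, "slide": [0, 0, -60], "angular": [0, 0, 0]}, {"fingers": 0.65, "slide": [0, 0, -90], "angular": [0, 0, 0]}, {"fingers": 0.65, "slide": [0, 0, -90], "angular": [0, 0, 0]}]'

```text
clock: 11.52
tcp_pos: [0.5957, -0.2397, 0.285]
orientation: [0.005, 0.63, 0.777, 0.001]
wrist_force: [-0.2, 1.1, 0.7]
finger_gap: 0.03
grip_force: 0.0
```

```bash
python3 -c "
from h import *
np.set_printoptions(precision=4,suppress=True)
go([.4254,.1379,.25],16.8)
s=read_camera('scene');t=read_camera('top')
for n in ['basket_handle','basket']:
  A=tip_of(n,s)[:2];B=tip_of(n,t)[:2]
  print(n,[(a['point'],a['p']) for a in A],[(a['point'],a['p']) for a in B])
  for a in A[:1]:
    for b in B[:1]: print(tri(s,a['point'],t,b['point']))
"
```

```text
slide [404.9 -88.8  31.9] ang [ 0.4  0.4 -4.9] rows 10.0 0.7 t 11.5167 tcp [ 0.5957 -0.2397  0.285 ] F [-0.2  1.1  0.7] gap 0.03 grip 0.0
basket_handle [([205.6, 258.8], 0.59)] [([353.7, 176.0], 0.9)]
(array([ 0.5981, -0.2375,  0.2338]), np.float64(0.0016563927982143531))
basket [([211.6, 296.8], 0.81)] [([345.2, 183.6], 0.68)]
(array([ 0.587 , -0.235 ,  0.0691]), np.float64(0.004895654709279558))
```

Basket stays hung at (0.597,-0.237). Now to above the clip.

Request:
jog_arm --moves '[{"fingers": 0.65, "slide": [405, -89, 20], "angular": [0, 0, -4.9]}, {"fingers": 0, "slide": [405, -89, 20], "angular": [0, 0, -4.9]}, {"fingers": 0, "slide": [405, -89, 20], "angular": [0, 0, -4.9]}, {"fingers": 0, "slide": [405, -89, 20], "angular": [0, 0, -4.9]}, {"fingers": 0, "slide": [405, -89, 20], "angular": [0, 0, -4.9]}, {"fingers": 0, "slide": [405, -89, 20], "angular": [0, 0, -4.9]}, {"fingers": 0, "slide": [405, -89, 20], "angular": [0, 0, -4.9]}, {"fingers": 0, "slide": [405, -89, 20], "angular": [0, 0, -4.9]}, {"fingers": 0, "slide": [405, -89, 20], "angular": [0, 0, -4.9]}, {"fingers": 0, "slide": [405, -89, 20], "angular": [0, 0, -4.9]}]'

```text
clock: 12.65
tcp_pos: [0.4211, 0.1406, 0.2576]
orientation: [-0.001, 0.596, 0.803, -0.0]
wrist_force: [0.3, -0.2, -0.4]
finger_gap: 0.0851
grip_force: 0.0
```

Request:
jog_arm --moves '[{"fingers": 0, "slide": [0, 0, 0], "angular": [0, 0, 0]}, {"fingers": 0, "slide": [0, 0, 0], "angular": [0, 0, 0]}, {"fingers": 0, "slide": [0, 0, 0], "angular": [0, 0, 0]}]'

```text
clock: 12.9
tcp_pos: [0.4227, 0.1392, 0.258]
orientation: [-0.0, 0.596, 0.803, -0.0]
wrist_force: [0.0, 0.6, -0.8]
finger_gap: 0.0856
grip_force: 0.0
```

```bash
python3 -c "
from h import *
go([.4256,.1375,.073],16.8)"
```

```text
slide [ -2.4   2.4 185. ] ang [-0.   0.   0.1] rows 4.4 0.0 t 12.9 tcp [0.42273438 0.13922282 0.25801206] F [ 0.   0.6 -0.8] gap 0.0856 grip 0.0
```

Request:
jog_arm --moves '[{"fingers": 0, "slide": [-2, 2, 40], "angular": [0, 0, 0]}, {"fingers": 0, "slide": [-2, 2, 80], "angular": [0, 0, 0]}, {"fingers": 0, "slide": [-2, 2, 115], "angular": [0, 0, 0]}, {"fingers": 0, "slide": [-2, 2, 140], "angular": [0, 0, 0]}, {"fingers": 0, "slide": [-2, 2, 158], "angular": [0, 0, 0]}, {"fingers": 0, "slide": [-2, 2, 172], "angular": [0, 0, 0]}, {"fingers": 0, "slide": [-2, 2, 182], "angular": [0, 0, 0]}, {"fingers": 0, "slide": [-2, 2, 185], "angular": [0, 0, 0]}, {"fingers": 0, "slide": [-2, 2, 185], "angular": [0, 0, 0]}]'

```text
clock: 13.65
tcp_pos: [0.4253, 0.1364, 0.0725]
orientation: [-0.001, 0.597, 0.802, -0.001]
wrist_force: [-1.1, 0.4, -0.5]
finger_gap: 0.0856
grip_force: 0.0
```

```bash
python3 -c "
from h import *
np.set_printoptions(precision=4,suppress=True)
go([.4256,.1375,.073],16.8)
s=read_camera('scene');t=read_camera('top')
for n in ['clip','clip_grip','clip_mouth']:
  print(n,[(np.round(a['point'],1).tolist(),round(a['p'],2)) for a in tip_of(n,s)[:5]],proj(s,[.4256,.1375,.074+{'clip':0,'clip_grip':.036,'clip_mouth':-.048}[n]]))
im=s['color'][130:230,230:340].astype(int);o=(im[...,0]>120)&(im[...,1]<im[...,0]*.6)&(im[...,1]>im[...,0]*.25)&(im[...,2]<60)
n,l,st,c=cv2.connectedComponentsWithStats(o.astype('uint8'));print(st[1:]+[230,130,0,0,0],c[1:]+[230,130])
"
```

```text
slide [ 1.   0.6 -0.5] ang [-0.1 -0.  -0.1] rows 0.0 0.0 t 13.65 tcp [0.4253 0.1364 0.0725] F [-1.1  0.4 -0.5] gap 0.0856 grip 0.0
clip [([294.8, 191.0], 0.84), ([356.8, 180.1], 0.75), ([313.5, 151.7], 0.59), ([227.4, 208.0], 0.59), ([345.7, 208.8], 0.58)] [294.2438 190.3542]
clip_grip [([317.4, 141.6], 0.71), ([345.4, 199.1], 0.6), ([223.9, 199.1], 0.55), ([283.2, 159.1], 0.38)] [294.4234 181.3348]
clip_mouth [([313.1, 169.3], 0.9), ([292.6, 204.5], 0.67), ([285.4, 178.0], 0.54)] [294.0147 201.8651]
[[303 181   1   1   1]
 [304 184   1   1   1]
 [336 188   4  21  59]
 [293 202   1   1   1]
 [279 208   1   1   1]
 [337 221   3   2   5]] [[303.     181.    ]
 [304.     184.    ]
 [338.0508 197.7797]
 [293.     202.    ]
 [279.     208.    ]
 [338.2    221.6   ]]
```

Request:
jog_arm --moves '[{"fingers": 0.3, "slide": [0, 0, 0], "angular": [0, 0, 0]}, {"fingers": 0.45, "slide": [0, 0, 0], "angular": [0, 0, 0]}, {"fingers": 0.55, "slide": [0, 0, 0], "angular": [0, 0, 0]}, {"fingers": 1, "slide": [0, 0, 0], "angular": [0, 0, 0]}, {"fingers": 1, "slide": [0, 0, 0], "angular": [0, 0, 0]}, {"fingers": 1, "slide": [0, 0, 0], "angular": [0, 0, 0]}, {"fingers": 1, "slide": [0, 0, 0], "angular": [0, 0, 0]}, {"fingers": 1, "slide": [0, 0, 0], "angular": [0, 0, 0]}]' --squeeze 60

```text
clock: 14.57
tcp_pos: [0.4271, 0.138, 0.0763]
orientation: [0.002, 0.596, 0.803, 0.001]
wrist_force: [-4.6, -1.2, 20.1]
finger_gap: 0.0246
grip_force: 58.0
```

Request:
jog_arm --moves '[{"fingers": 1, "slide": [0, 0, 0], "angular": [0, 0, 0]}, {"fingers": 1, "slide": [0, 0, 0], "angular": [0, 0, 0]}]'

```text
clock: 14.73
tcp_pos: [0.4271, 0.1381, 0.0764]
orientation: [0.002, 0.596, 0.803, 0.001]
wrist_force: [-4.2, -1.5, 20.3]
finger_gap: 0.0248
grip_force: 58.0
```

Fully squeezed (gap ≈ 25–27). Lift straight up.

Request:
jog_arm --moves '[{"fingers": 1, "slide": [0, 0, -5], "angular": [0, 0, 0]}, {"fingers": 1, "slide": [0, 0, -15], "angular": [0, 0, 0]}, {"fingers": 1, "slide": [0, 0, -30], "angular": [0, 0, 0]}, {"fingers": 1, "slide": [0, 0, -50], "angular": [0, 0, 0]}, {"fingers": 1, "slide": [0, 0, -80], "angular": [0, 0, 0]}, {"fingers": 1, "slide": [0, 0, -115], "angular": [0, 0, 0]}, {"fingers": 1, "slide": [0, 0, -150], "angular": [0, 0, 0]}, {"fingers": 1, "slide": [0, 0, -180], "angular": [0, 0, 0]}, {"fingers": 1, "slide": [0, 0, -200], "angular": [0, 0, 0]}, {"fingers": 1, "slide": [0, 0, -200], "angular": [0, 0, 0]}]'

```text
clock: 15.57
tcp_pos: [0.4277, 0.1382, 0.2782]
orientation: [0.003, 0.596, 0.803, 0.003]
wrist_force: [0.3, -0.1, -0.8]
finger_gap: 0.0245
grip_force: 59.6
```

```bash
python3 -c "
from h import *
np.set_printoptions(precision=4,suppress=True)
go([.6954,.2217,.27],-16.6)
s=read_camera('scene');t=read_camera('top')
for n in ['clip','clip_grip','clip_mouth','card_edge']:
  A=tip_of(n,s)[:5];B=tip_of(n,t)[:5]
  print(n)
  for a in A:
    for b in B:
      X,e=tri(s,a['point'],t,b['point'])
      if e<.01: print(X,round(e,4),np.round(a['point'],1),np.round(b['point'],1))
save(s,'full_s.png');save(t,'full_t.png')
np.savez('pics/p6.npz',s=s['color'],t=t['color'])
"
```

```text
slide [  2.3 280.4  10.4] ang [ 0.5 -0.1 33.4] rows 6.7 4.7 t 15.5667 tcp [0.4277 0.1382 0.2782] F [ 0.3 -0.1 -0.8] gap 0.0245 grip 59.6
clip
[ 0.3417 -0.0485  0.0508] 0.0047 [225.2 207.4] [291.6 254.3]
[0.5566 0.2177 0.0517] 0.0053 [344.2 210.1] [215.  190.8]
clip_grip
[0.336  0.3011 0.1154] 0.0008 [318.8 140.9] [187.4 255.2]
clip_mouth
[ 0.3304  0.2878 -0.0017] 0.0042 [312.1 170.1] [196.  254.8]
card_edge
```

Request:
jog_arm --moves '[{"fingers": 1, "slide": [0, 20, 0], "angular": [0, 0, 3]}, {"fingers": 1, "slide": [1, 55, 2], "angular": [0, 0, 9]}, {"fingers": 1, "slide": [1, 95, 5], "angular": [0.2, 0, 15]}, {"fingers": 1, "slide": [2, 135, 8], "angular": [0.4, 0, 21]}, {"fingers": 1, "slide": [2, 175, 10], "angular": [0.5, 0, 27]}, {"fingers": 1, "slide": [2, 215, 10], "angular": [0.5, 0, 33.4]}, {"fingers": 1, "slide": [2, 250, 10], "angular": [0.5, 0, 33.4]}, {"fingers": 1, "slide": [2, 272, 10], "angular": [0.5, 0, 33.4]}, {"fingers": 1, "slide": [2, 280, 10], "angular": [0.5, 0, 33.4]}, {"fingers": 1, "slide": [2, 280, 10], "angular": [0.5, 0, 33.4]}]'

```text
clock: 16.9
tcp_pos: [0.6946, 0.2211, 0.2604]
orientation: [-0.003, 0.802, 0.598, -0.005]
wrist_force: [-0.5, -0.9, -0.6]
finger_gap: 0.0244
grip_force: 59.6
```

Request:
jog_arm --moves '[{"fingers": 1, "slide": [0, 0, 0], "angular": [0, 0, 0]}, {"fingers": 1, "slide": [0, 0, 0], "angular": [0, 0, 0]}, {"fingers": 1, "slide": [0, 0, 0], "angular": [0, 0, 0]}]'

```text
clock: 17.15
tcp_pos: [0.6922, 0.2207, 0.2644]
orientation: [-0.003, 0.802, 0.598, -0.003]
wrist_force: [0.2, -0.6, 0.0]
finger_gap: 0.0245
grip_force: 59.6
```

```bash
python3 -c "
from h import *
np.set_printoptions(precision=4,suppress=True)
go([.6954,.2217,.27],-16.6)
s=read_camera('scene');t=read_camera('top')
c={k:(np.array([.6954,.2217,.2676])+[0,0,d]) for k,d in dict(clip=0,clip_grip=.036,clip_mouth=-.048,card_edge=-.0976).items()}
for n in c:
  print(n,*[([(np.round(a['point'],1).tolist(),round(a['p'],2)) for a in tip_of(n,p)[:5] if np.linalg.norm(a['point']-proj(p,c[n]))<30],proj(p,c[n])) for p in (s,t)])
for nm,p in (('s',s),('t',t)):
  im=p['color'].astype(int);o=(im[...,0]>90)&(im[...,1]<im[...,0]*.62)&(im[...,1]>im[...,0]*.25)&(im[...,2]<im[...,0]*.35)
  x,y=proj(p,c['clip']).astype(int);m=np.zeros_like(o);m[y-35:y+35,x-30:x+30]=1;yy,xx=np.nonzero(o&m)
  print(nm,len(xx),(xx.min(),xx.max(),yy.min(),yy.max(),xx.mean(),yy.mean()) if len(xx) else '')
x,y=proj(s,c['clip']).astype(int)
b=(x-55,y-45,x+55,y+55);print(b);save(s,'s7.png',b,6)
"
```

```text
slide [ 1.9  2.7 -5.6] ang [-0.5  0.1  0. ] rows 0.2 0.1 t 17.15 tcp [0.6922 0.2207 0.2644] F [ 0.2 -0.6  0. ] gap 0.0245 grip 59.6
clip ([([392.3, 180.3], 0.83)], array([394.3561, 181.9805])) ([], array([207.6189, 141.7287]))
clip_grip ([([392.6, 170.2], 0.93)], array([396.9332, 170.7109])) ([], array([206.1617, 139.7898]))
clip_mouth ([([388.4, 199.9], 0.93)], array([391.0988, 196.2242])) ([], array([209.4647, 144.1845]))
card_edge ([([384.4, 212.2], 0.59)], array([387.9305, 210.0788])) ([([210.4, 143.9], 0.68)], array([211.2642, 146.5789]))
s 299 (np.int64(382), np.int64(422), np.int64(152), np.int64(211), np.float64(392.5551839464883), np.float64(185.44816053511707))
t 0 
(np.int64(339), np.int64(136), np.int64(449), np.int64(236))
```

View pics/s7.png

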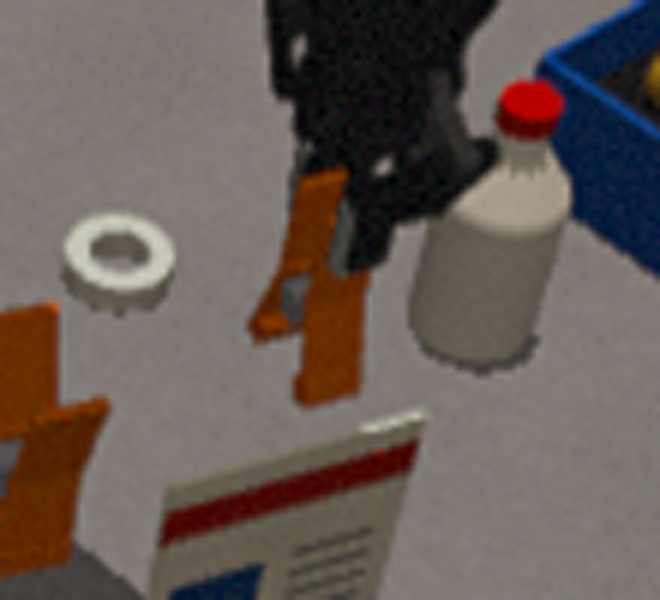

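Picture: the clip is held upright, jaws open, near jaw end corners at native (388.0,203.0)/(398.5,200.8), far jaw corner (380.2,191.3), card top corners (366,216.7)/(409.7,204.2); pads sit a little to one side of the clip. Fit the clip's position in the hand.

```bash
python3 -c "
from h import *
from scipy.optimize import least_squares
np.set_printoptions(precision=4,suppress=True)
s=read_camera('scene');st=get_state();print(st['tcp_pos'],np.round(st['orientation'],4))
h=np.radians(-16.6);ex=np.array([np.cos(h),np.sin(h),0]);ey=np.array([-np.sin(h),np.cos(h),0]);ez=np.array([0,0,1.])
T=np.array([.6922,.2207,.262])
obs=[((16,-13,-48),(388,203)),((16,13,-48),(398.5,200.8)),((-16,-13,-48),(380.2,191.3)),((13.5,-13,50),(389.3,165.5)),((0,0,-48),(388.4,199.9)),((0,0,0),(392.3,180.3)),((0,0,36),(392.6,170.2))]
def P(v,m): m=np.array(m)/1e3+v; return T+m[0]*ex+m[1]*ey+m[2]*ez
for reg in (0.02,0.1,.3):
  f=least_squares(lambda v:np.r_[np.concatenate([proj(s,P(v,m))-p for m,p in obs]),v*1e3*reg],[0,0,0],loss='soft_l1');print(reg,f.x*1e3,np.round(np.array([proj(s,P(f.x,m))-p for m,p in obs]),1).tolist())
# relative to card edge, image-only: project edge middle
for X in ((0,0),(0,-.06),(0,.06)): print(proj(s,np.array([.6954,.2217,.17])+X[1]*ey))
"
```

```text
[0.693  0.2208 0.2637] [-0.0026  0.8016  0.5978 -0.0034]
0.02 [ 37.5823 -31.9737  50.8432] [[-1.2, -0.4], [-1.5, -1.1], [-0.1, 1.9], [4.0, 4.6], [0.1, -3.5], [-0.4, 1.1], [1.9, -0.8]]
0.1 [-0.9363 -3.2194  5.385 ] [[-1.1, -1.4], [-2.0, -1.9], [0.3, 1.4], [3.7, 5.4], [0.1, -4.1], [-0.7, 1.2], [1.5, 0.1]]
0.3 [-2.8943 -1.2897  2.1061] [[-1.0, -1.2], [-1.9, -1.7], [0.5, 1.6], [3.8, 5.7], [0.2, -3.9], [-0.6, 1.5], [1.6, 0.4]]
[387.9305 210.0788]
[366.2552 216.3651]
[409.1367 203.9286]
```

Request:
jog_arm --moves '[{"fingers": 1, "slide": [2, 5, 5], "angular": [-0.5, 0.1, 0]}, {"fingers": 1, "slide": [2, 5, 12], "angular": [-0.5, 0.1, 0]}, {"fingers": 1, "slide": [2, 5, 19], "angular": [-0.5, 0.1, 0]}, {"fingers": 1, "slide": [2, 5, 19], "angular": [-0.5, 0.1, 0]}, {"fingers": 1, "slide": [2, 5, 19], "angular": [-0.5, 0.1, 0]}, {"fingers": 1, "slide": [2, 5, 19], "angular": [-0.5, 0.1, 0]}, {"fingers": 1, "slide": [2, 5, 19], "angular": [-0.5, 0.1, 0]}]'

```text
clock: 18.28
tcp_pos: [0.6983, 0.2213, 0.2449]
orientation: [0.0, 0.802, 0.598, 0.0]
wrist_force: [-0.3, 0.1, -0.2]
finger_gap: 0.0244
grip_force: 59.6
```

```bash
cat > near.py <<'E'
from h import *
from scipy.optimize import least_squares
np.set_printoptions(precision=4,suppress=True)
P=[];O={}
h=np.radians(-16.6);ex=np.array([np.cos(h),np.sin(h),0]);ey=np.array([-np.sin(h),np.cos(h),0]);ez=np.array([0,0,1.])
Q=[]
for i in range(5):
    s=read_camera('scene');st=get_state();P.append(st['tcp_pos']);Q.append(st['orientation'])
    for n in ('clip','clip_grip','clip_mouth'):
        a=[x['point'] for x in tip_of(n,s)[:5] if abs(np.array(x['point'])-[392,190]).max()<45]
        if a:O.setdefault(n,[]).append(a[0])
T=np.mean(P,0);q=np.mean(Q,0);q/=np.linalg.norm(q)
R=Ro.from_quat([*q[1:],q[0]]).as_matrix();print('tcp',T,'std',np.std(P,0),'toolz',R[:,2],'heading',np.degrees(np.arctan2(R[1,1],R[0,1])),'F',get_state()['wrist_force'])
d=T-[.6954,.2217,0];print('tcp rel card: ex %.1f ey %.1f mm'%(d@ex*1e3,d@ey*1e3))
for n,z in (('clip',0),('clip_grip',.036),('clip_mouth',-.048)):
    if n in O: print(n,np.mean(O[n],0),'pred',proj(s,T+[0,0,z-.0024]),np.std(O[n],0))
im=s['color'].astype(int);o=((im[...,0]>90)&(im[...,1]<im[...,0]*.62)&(im[...,1]>im[...,0]*.25)&(im[...,2]<im[...,0]*.35)).astype('uint8')
x,y=proj(s,T).astype(int)
for r in range(y-25,y+40,2):
    xs=np.nonzero(o[r,x-25:x+25])[0]; print(r,(xs.min()+x-25,xs.max()+x-25,len(xs)) if len(xs) else '',end=' ')
print()
E
python3 near.py
```

```text
tcp [0.6982 0.2213 0.2447] std [0.0001 0.     0.0002] toolz [ 0.0005 -0.0007 -1.    ] heading -16.573526421783352 F [ 0.0416 -0.0557 -0.5254]
tcp rel card: ex 2.8 ey 0.4 mm
clip [392.96 189.18] pred [393.3563 190.3412] [1.4051 0.8352]
clip_grip [392.28 177.9 ] pred [395.8722 179.4322] [2.0702 1.3609]
clip_mouth [388.68 205.14] pred [390.1741 204.1399] [0.8183 2.314 ]
164  166  168  170  172 (np.int64(394), np.int64(396), 3) 174 (np.int64(389), np.int64(395), 7) 176 (np.int64(390), np.int64(395), 6) 178 (np.int64(389), np.int64(394), 6) 180 (np.int64(389), np.int64(394), 5) 182 (np.int64(388), np.int64(394), 7) 184 (np.int64(387), np.int64(391), 5) 186 (np.int64(387), np.int64(393), 6) 188 (np.int64(386), np.int64(393), 4) 190 (np.int64(392), np.int64(400), 9) 192 (np.int64(384), np.int64(399), 10) 194 (np.int64(391), np.int64(399), 9) 196 (np.int64(382), np.int64(399), 15) 198 (np.int64(383), np.int64(399), 12) 200 (np.int64(391), np.int64(399), 9) 202 (np.int64(390), np.int64(399), 10) 204 (np.int64(390), np.int64(399), 10) 206 (np.int64(389), np.int64(398), 10) 208 (np.int64(391), np.int64(398), 8) 210 (np.int64(390), np.int64(391), 2) 212  214  216  218  220  222  224  226  228
```

Request:
jog_arm --moves '[{"fingers": 1, "slide": [0, 0, 6], "angular": [0, 0, 0]}, {"fingers": 1, "slide": [0, 0, 14], "angular": [0, 0, 0]}, {"fingers": 1, "slide": [0, 0, 22], "angular": [0, 0, 0]}, {"fingers": 1, "slide": [0, 0, 28], "angular": [0, 0, 0]}, {"fingers": 1, "slide": [0, 0, 32], "angular": [0, 0, 0]}, {"fingers": 1, "slide": [0, 0, 32], "angular": [0, 0, 0]}, {"fingers": 1, "slide": [0, 0, 32], "angular": [0, 0, 0]}]'

```text
clock: 19.87
tcp_pos: [0.6979, 0.2212, 0.2121]
orientation: [0.0, 0.802, 0.598, -0.001]
wrist_force: [0.3, -0.9, -0.1]
finger_gap: 0.0245
grip_force: 59.6
```

Request:
jog_arm --moves '[{"fingers": 1, "slide": [0, 0, 4], "angular": [0, 0, 0]}, {"fingers": 1, "slide": [0, 0, 8], "angular": [0, 0, 0]}, {"fingers": 1, "slide": [0, 0, 12], "angular": [0, 0, 0]}, {"fingers": 1, "slide": [0, 0, 12], "angular": [0, 0, 0]}, {"fingers": 1, "slide": [0, 0, 12], "angular": [0, 0, 0]}, {"fingers": 1, "slide": [0, 0, 12], "angular": [0, 0, 0]}]'

```text
clock: 20.37
tcp_pos: [0.6982, 0.2212, 0.2006]
orientation: [0.0, 0.802, 0.598, -0.0]
wrist_force: [-0.2, 0.1, -1.0]
finger_gap: 0.0249
grip_force: 59.6
```

```bash
python3 near.py
```

```text
tcp [0.6983 0.2212 0.2007] std [0.     0.     0.0001] toolz [ 0.0005 -0.0007 -1.    ] heading -16.573028668543788 F [-0.6748  0.3471 -1.3495]
tcp rel card: ex 2.9 ey 0.4 mm
clip [379.96 204.66] pred [390.4225 203.041 ] [16.1672  2.4881]
clip_grip [391.075 191.475] pred [392.8029 192.7192] [0.8526 1.028 ]
clip_mouth [387.02 216.2 ] pred [387.4074 216.1154] [0.7935 1.6432]
177  179  181  183  185  187 (np.int64(387), np.int64(392), 6) 189 (np.int64(387), np.int64(392), 5) 191 (np.int64(386), np.int64(391), 6) 193 (np.int64(385), np.int64(391), 6) 195 (np.int64(385), np.int64(391), 5) 197 (np.int64(385), np.int64(390), 4) 199 (np.int64(384), np.int64(390), 6) 201 (np.int64(384), np.int64(390), 2) 203 (np.int64(389), np.int64(396), 8) 205 (np.int64(388), np.int64(396), 8) 207 (np.int64(380), np.int64(396), 11) 209 (np.int64(379), np.int64(396), 15) 211 (np.int64(388), np.int64(396), 9) 213 (np.int64(388), np.int64(396), 9) 215 (np.int64(388), np.int64(396), 9) 217 (np.int64(386), np.int64(396), 10) 219 (np.int64(388), np.int64(396), 9) 221 (np.int64(387), np.int64(392), 6) 223  225  227  229  231  233  235  237  239  241
```

Request:
jog_arm --moves '[{"fingers": 1, "slide": [0, 2, 0], "angular": [0, 0, 0]}, {"fingers": 1, "slide": [0, 4, 0], "angular": [0, 0, 0]}, {"fingers": 1, "slide": [0, 4, 0], "angular": [0, 0, 0]}, {"fingers": 1, "slide": [0, 4, 0], "angular": [0, 0, 0]}, {"fingers": 1, "slide": [0, 4, 0], "angular": [0, 0, 0]}]'

```text
clock: 21.78
tcp_pos: [0.7021, 0.22, 0.2005]
orientation: [0.0, 0.802, 0.598, -0.0]
wrist_force: [0.2, 0.5, -0.3]
finger_gap: 0.0244
grip_force: 59.6
```

Request:
jog_arm --moves '[{"fingers": 1, "slide": [0, -2, 0], "angular": [0, 0, 0]}, {"fingers": 1, "slide": [0, -4, 0], "angular": [0, 0, 0]}, {"fingers": 1, "slide": [0, -6, 0], "angular": [0, 0, 0]}, {"fingers": 1, "slide": [0, -8, 0], "angular": [0, 0, 0]}, {"fingers": 1, "slide": [0, -8, 0], "angular": [0, 0, 0]}, {"fingers": 1, "slide": [0, -8, 0], "angular": [0, 0, 0]}, {"fingers": 1, "slide": [0, -8, 0], "angular": [0, 0, 0]}]'

```text
clock: 22.37
tcp_pos: [0.6943, 0.2224, 0.2007]
orientation: [0.0, 0.802, 0.598, -0.0]
wrist_force: [-0.2, -0.1, -0.6]
finger_gap: 0.0245
grip_force: 59.6
```

Request:
jog_arm --moves '[{"fingers": 1, "slide": [0, 2, 0], "angular": [0, 0, 0]}, {"fingers": 1, "slide": [0, 4, 0], "angular": [0, 0, 0]}, {"fingers": 1, "slide": [0, 4, 0], "angular": [0, 0, 0]}, {"fingers": 1, "slide": [0, 4, 0], "angular": [0, 0, 0]}, {"fingers": 1, "slide": [0, 4, 0], "angular": [0, 0, 0]}]'

```text
clock: 22.78
tcp_pos: [0.6983, 0.2211, 0.2004]
orientation: [0.0, 0.802, 0.598, -0.0]
wrist_force: [-0.6, -0.4, -0.6]
finger_gap: 0.0243
grip_force: 59.6
```

```bash
python3 -c "
from h import *
np.set_printoptions(precision=2,suppress=True)
s=read_camera('scene');t=read_camera('top')
h=np.radians(-16.6);ex=np.array([np.cos(h),np.sin(h),0]);ey=np.array([-np.sin(h),np.cos(h),0])
c=np.array([.6954,.2217,.17])
for d in (.015,.02,.025): print(d,*[proj(s,c+x*ex+y*ey-[0,0,d]) for x,y in ((.013,-.013),(.013,.013),(.017,-.013),(.017,.013))])
print('pivot/top far corner', proj(s,c+[0,0,.028]),'handle tops',proj(s,c-.0135*ex-.013*ey+[0,0,.078]),proj(s,c+.0135*ex-.013*ey+[0,0,.078]))
im=s['color'].astype(int);o=((im[...,0]>90)&(im[...,1]<im[...,0]*.62)&(im[...,1]>im[...,0]*.25)&(im[...,2]<im[...,0]*.35))
for r in range(180,226): print(r,''.join('#' if v else '.' for v in o[r,374:404]))
for n in ('basket_handle','basket'): print(n,tip_of(n,s)[0],tip_of(n,t)[0])
"
```

```text
0.015 [384.88 219.1 ] [394.14 216.37] [385.65 220.23] [394.92 217.49]
0.02 [384.58 220.42] [393.81 217.7 ] [385.35 221.55] [394.6  218.82]
0.025 [384.28 221.74] [393.49 219.02] [385.04 222.87] [394.27 220.14]
pivot/top far corner [389.7  202.36] handle tops [385.39 185.5 ] [390.9  193.08]
180 ..............................
181 ..............................
182 ..............................
183 ..............................
184 ..............................
185 ..............................
186 ................####..........
187 .............######...........
188 .............######...........
189 .............######...........
190 .............######...........
191 ............######............
192 ............######............
193 ...........####.##............
194 ............######............
195 ...........#####.#............
196 ...........#.##...............
197 ...........####...............
198 ...........######.............
199 ..........#####.#.............
200 ..........#####.#.............
201 ..........##....#.............
202 ...............###.....#......
203 .
[... 268 characters left out ...]
......
211 .............##########.......
212 ..............#########.......
213 ..............#########.......
214 .............##########.......
215 .............##########.......
216 ..............#########.......
217 ..............#########.......
218 ............###########.......
219 .............##########.......
220 ..............########........
221 ..............#####...........
222 .............###..............
223 ..............................
224 ..............................
225 ..............................
basket_handle {'point': [204.6, 257.9], 'p': 0.61} {'point': [353.8, 178.7], 'p': 0.79}
basket {'point': [212.9, 295.7], 'p': 0.56} {'point': [345.7, 181.8], 'p': 0.81}
```

Request:
jog_arm --moves '[{"fingers": 1, "slide": [-1.5, -1, -1], "angular": [0, 0, 0]}, {"fingers": 1, "slide": [-3, -1, -2], "angular": [0, 0, 0]}, {"fingers": 1, "slide": [-3, -1, -2], "angular": [0, 0, 0]}, {"fingers": 1, "slide": [-3, -1, -2], "angular": [0, 0, 0]}, {"fingers": 1, "slide": [-3, -1, -2], "angular": [0, 0, 0]}]'

```text
clock: 23.5
tcp_pos: [0.6964, 0.2186, 0.2027]
orientation: [0.0, 0.802, 0.598, -0.0]
wrist_force: [-0.3, -0.4, -1.4]
finger_gap: 0.0241
grip_force: 59.6
```

```bash
python3 -c "
from h import *
s=get_state();print(s['clock'],s['tcp_pos'],s['wrist_force'],s['finger_gap'],s['grip_force'],s['qvel'])
print(hand_in())"
```

```text
23.5 [0.69642147 0.2185965  0.20270753] [-0.25658752 -0.36425007 -1.3810644 ] 0.02412453776258495 59.585076570510864 [ 1.30766791e-03  2.12753612e-03  1.34835904e-03 -1.07249606e-03
  2.00711852e-03 -2.80027953e-05]
the job is handed in; nothing more can be done
None
```

The job is handed in at 23.5 s: the basket hangs released on both prongs, and the clip is held squeezed open and upright over the middle of the card's top edge, about 20 mm deep, with no contact force felt, though its depth and centring are camera estimates good to a few millimetres.

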